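Put the swapped display signs back with their pastries

TASK

The three signs on the counter stand in the wrong pastry boards. Using the empty spare holder to park one of them on the way, put each sign where it belongs: the crescent in the sleeve of the board with the croissants, the ring in that of the ring cookies, the oval in that of the oval biscuits. Never lay a sign down and leave the drinking glass and the tin of stirrers where they are; finish with every sign fully home in its sleeve, set square to its board, and the spare holder empty.

Things in the scene. Friction and masses are not known exactly. Their poses are not given: they have to be found in the camera images.
- crescent_sign: Sign, 135 mm tall, 160 g: round steel stem (14 mm) topped by a wooden grip block, 22 mm along x, 16 mm along y, spanning z 103 to 135 mm; below it a flat wooden crescent, 84 mm wide along y, slopes down to the +x side (to x 50, z 60 mm). Grip the block from above on its y sides. Origin: centre of the stem's foot; z up the stem, y across the panel.
- ring_sign: Sign with the same stem and grip block; the sloping wooden panel is a flat ring, 69 mm across with a 31 mm hole, reaching x 65, z 50 mm. Origin: centre of the stem's foot; z up the stem, y across the panel.
- oval_sign: Sign with the same stem and grip block; the sloping wooden panel is a solid oval with six dark dots, 88 mm wide along y, 50 mm long, reaching x 50, z 61 mm. Origin: centre of the stem's foot; z up the stem, y across the panel.
- croissant_board: Fixed board with two croissants (tops under 60 mm) at its front (-x side), a steel sleeve behind. Origin: on the counter, on the sleeve's axis, z up. Board: 15 mm thick, 110 mm to -x, 35 mm to +x, 62 mm to each side. Sleeve: flared mouth 33 mm wide at z 60 mm, 17 mm bore below z 52 mm, floor at z 18 mm (a sign's foot rests on it). Square: the sign's x along the board's x.
- ring_board: The same board and sleeve, with two ring cookies on it; origin, axes and sizes as for croissant_board.
- biscuit_board: The same board and sleeve, with four small oval biscuits on it; origin, axes and sizes as for croissant_board.
- spare_holder: Fixed round wooden foot, 70 mm diameter, 15 mm high, with the same upright steel sleeve in its middle, empty at the start: mouth 33 mm at z = 60 mm, bore 17 mm, floor at z = 18 mm. Origin on the counter on the sleeve's axis, z up.
- water_glass: Bystander: clear drinking glass, 75 mm wide, 111 mm high, loose on the counter to the front right. Origin at the centre of its underside.
- stirrer_tin: Bystander: grey tin holding wooden stirrers, 67 mm wide, 142 mm high, loose on the counter to the front right. Origin at the centre of its underside.

How it is judged (in metres and radians):
On the way:
1. one of the signs stands fully home in the spare holder (((horizontal distance between crescent_sign and spare_holder below 0.008 m and z of crescent_sign in the frame of spare_holder below 0.024 m and angle between crescent_sign's own z axis and vertical below 0.15 rad) or (horizontal distance between ring_sign and spare_holder below 0.008 m and z of ring_sign in the frame of spare_holder below 0.024 m and angle between ring_sign's own z axis and vertical below 0.15 rad) or (horizontal distance between oval_sign and spare_holder below 0.008 m and z of oval_sign in the frame of spare_holder below 0.024 m and angle between oval_sign's own z axis and vertical below 0.15 rad))), for 0.2 s.
At the end, for the whole second after the job is handed in: Crescent sign in the croissant board, ring sign in the ring-cookie board, oval sign in the biscuit board: each stem foot within 8 mm of the sleeve's axis and 6 mm of its floor, upright within 0.15 rad, square to its board within 0.3 rad, at rest; spare holder empty (horizontal distance between crescent_sign and croissant_board below 0.008 m and z of crescent_sign in the frame of croissant_board below 0.024 m and angle between each of crescent_sign, ring_sign, oval_sign's own z axis and vertical below 0.15 rad and angle between the x axis of crescent_sign and the x axis of croissant_board, either way round below 0.3 rad and linear speed of each of crescent_sign, ring_sign, oval_sign below 0.02 m/s and horizontal distance between ring_sign and ring_board below 0.008 m and z of ring_sign in the frame of ring_board below 0.024 m and angle between the x axis of ring_sign and the x axis of ring_board, either way round below 0.3 rad and horizontal distance between oval_sign and biscuit_board below 0.008 m and z of oval_sign in the frame of biscuit_board below 0.024 m and angle between the x axis of oval_sign and the x axis of biscuit_board, either way round below 0.3 rad); the robot touches nothing.
It fails at once if a sign is laid down or topples (leans more than 0.6 rad) (angle between any of crescent_sign, ring_sign, oval_sign's own z axis and vertical above 0.6 rad).
It fails at once if the water glass is pushed more than 25 mm or toppled (distance of water_glass from where it was at the start of the episode above 0.025 m or angle between water_glass's own z axis and vertical above 0.5 rad).
It fails at once if the stirrer tin is pushed more than 25 mm or toppled (distance of stirrer_tin from where it was at the start of the episode above 0.025 m or angle between stirrer_tin's own z axis and vertical above 0.5 rad).
It also fails if it takes over 112 s, if anything falls off the work surface, if the arm or the gripper's body presses on something with over 40 N, if the wrist force passes 120 N, or if a joint passes its speed limit or range.

ROBOT

A 6-joint arm with a two-finger parallel gripper is mounted at the origin on a cart in front of the work surface, level with it; the furniture and walls round the work are solid. World frame = base frame: x ahead of the robot, y to its left, z up, the work surface at z = 0. Lengths are in mm, angles in rad, forces in N, time in s.
With the tool pointing down it reaches from about 300 to 775 mm from the base axis. Payload 14.6 kg.
Tool frame: the origin (TCP) lies on the centre line of the jaws, within the pads' length; the fingertips stand 8 mm ahead of it and the grasp point (between the pads) lies 11 mm behind it; z points along the fingers, y is the line along which they close (so a half turn about z gives the same grasp; the last joint's range is limited). The gripper opens to 94 mm and grips with 3 to 60 N. Pads are 16 mm wide; open, the fingers measure 119 mm over their backs; the gripper's body (75 mm by 177 mm) begins 78 mm behind the grasp point.
Start: joints at [-1.365, 0.3, 1.521, -0, 1.321, -0.067], TCP at [148.179, -529.653, 213.446] pointing down, gripper open.
Joint ranges: [-3.03, 3.03], [-0.79, 2.21], [0.23, 2.52], [-1.04, 4.18], [0, 3.07], [-2.55, 2.55]. Speed limits (rad/s): [2.22, 2.22, 2.57, 3.14, 3.14, 3.14].

INTERFACE

Orientations are given as [roll, pitch, yaw] about the fixed x, y, z axes, in that order (R = Rz(yaw) Ry(pitch) Rx(roll)).
In Python, from cell import manip gives the robot as it stands.
- The arm moves only by the tool jog_arm, never from a script. Its argument "rows" is one flat list of numbers, 7 for each row, row after row: the shift along the world's x, y, z in cm, then the turn, a rotation vector about the world's x, y, z in rad, then the closure, from 0 (fully open) to 1 (shut). In form: [dx, dy, dz, rx, ry, rz, fingers, dx, dy, dz, rx, ry, rz, fingers, ...]. A call has 1 to 20 rows; each row shifts and turns the commanded pose from where the row before left it; what a row does not reach is not made up. A row lasts 1/12 s, in which the tool goes at most 41.7 mm and 7.16 degrees, less where a joint would pass 70% of its speed; a pose out of reach is approached as far as the arm can. A call with a gripper value outside its range is refused whole. The fingers move at their own pace and stop on an object; "newtons" is the grip in N (left out, the last holds). Time passes only in rows, so rows that do not move let the fingers close. It gives the time, the measured TCP pose, the force, the opening and the grip force at its end, in the units of the state.
- manip.read_state(): the state, without advancing time (a new reading comes with each control period).
- manip.camera(name): name is "scene" or "top" or "wrist"; returns (picture, depth): 400x640x3 uint8, blue, green, red; 400x640 float32, mm along the optical axis (not along the pixel's ray), 0 where there is no reading.
- manip.camera_model(name): a dict with "K" (3x3 intrinsics, pixels), "R" (3x3) and "t" (3): a world point X has camera coordinates R X + t. Camera axes: x right, y down, z forward; pixel columns grow to the right and rows downward; lengths in mm; the calibration is good to about 2 mm. A picture is of the moment at which its call begins: read the wrist's pose just before it. camera_model takes no time and is no camera call; for the wrist camera it gives the pose at the moment of the call.
- manip.sign_off(): hands the job in; it is judged then, once.
The state is a dict: "clock": time; "joints": joint angles; "qd": joint speeds; "effort": joint torques, N m; "eef_pos": TCP position; "eef_rot": TCP orientation; "wrist_force": force on the tool from outside, world axes, zero at the start; "moment": the same for the moment, N m; "finger_gap": finger opening in mm; "finger_force": force on a finger pad.
Only numpy, scipy, OpenCV 4.12 (cv2) and the standard library are available. Lean on these libraries where they do the work, as an engineer would, in place of code of your own. Each camera call takes 0.05 s, during which the arm holds its last target. There are 200 camera calls.

## Working session

There is one attempt and no reset: what is moved stays moved. The work goes in short steps, Python scripts to look and compute and a tool call to move; the robot and the scene stay as the last step left them, time stands still between calls to the robot, and variables do not carry over. Pictures are saved under pics/ and viewed, at most 14 in all, crops included, and the job is handed in when it is done.

Besides the shell and the picture viewer there is one more tool, called by a JSON object that holds its "fn" and its "kwargs". jog_arm: Moves the arm, as the interface text tells. Its arguments: {"type":"object","properties":{"rows":{"type":"array"},"newtons":{"type":"number"}},"required":["rows"]}

```bash
ls; mkdir -p pics
python3 - <<'E'
from cell import manip
import cv2,numpy as np
for n in("scene","top"):
    p,d=manip.camera(n); cv2.imwrite(f"pics/{n}0.png",p); np.save(f"pics/{n}0.npy",d)
    m=manip.camera_model(n); print(n,np.round(m["K"],1).tolist(),np.round(m["R"],3).tolist(),np.round(m["t"],1).tolist())
print(manip.read_state())
E
```

```text
pics
scene [[509.7, 0.0, 310.6], [0.0, 509.7, 191.0], [0.0, 0.0, 1.0]] [[-0.537, -0.843, -0.023], [-0.341, 0.242, -0.908], [0.772, -0.48, -0.417]] [143.6, 272.9, 540.1]
top [[381.5, 0.0, 328.4], [0.0, 381.5, 203.7], [0.0, 0.0, 1.0]] [[-0.025, -1.0, 0.002], [-0.993, 0.024, -0.119], [0.119, -0.005, -0.993]] [-139.9, 529.6, 891.3]
{'clock': 0.1, 'joints': array([-1.36457420e+00,  3.00393345e-01,  1.52151808e+00,  3.44497709e-06,
        1.32071428e+00, -6.65988389e-02]), 'qd': array([-0.00067341, -0.00257295, -0.00194219,  0.00092891, -0.00027935,
       -0.00051271]), 'effort': array([ 7.33585966e-04, -5.32646549e+01, -3.53287375e+01,  7.09185563e-02,
        2.34439335e-02, -2.92023412e-05]), 'eef_pos': array([ 148.14826201, -529.43185024,  212.95563326]), 'eef_rot': array([-3.14056212e+00, -7.20785264e-05,  2.72820073e-01]), 'wrist_force': array([-0.0983729 ,  0.48160947,  0.32935754]), 'moment': array([-0.02878649, -0.04413484,  0.0185926 ]), 'finger_force': 0.0, 'finger_gap': 93.96799994013521}
```

View pics/scene0.png

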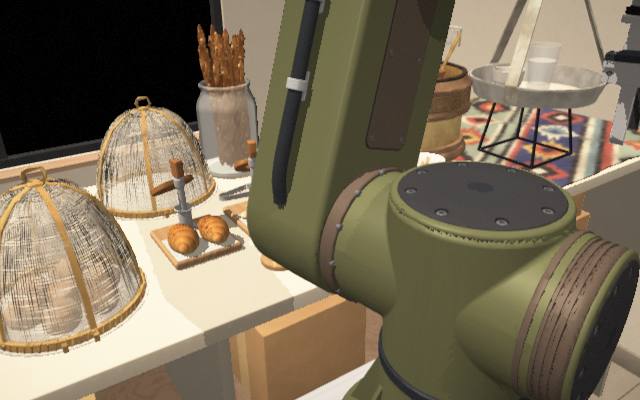

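View pics/top0.png

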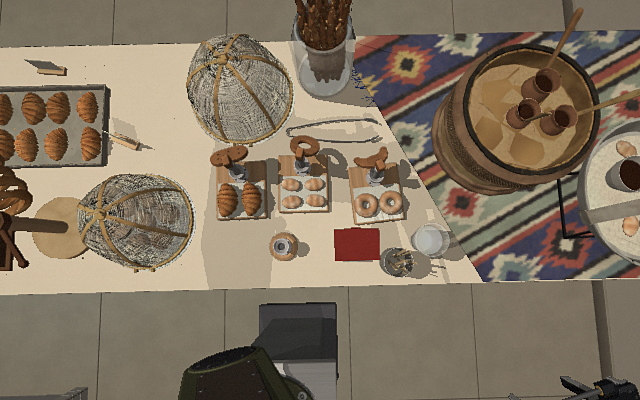

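Top view: oval sign in the croissant board (~242,190), ring sign in the biscuit board (~303,185), crescent sign in the ring board (~377,193), spare holder (284,245), tin (400,260), glass (430,238). Next I measure them.

```bash
cat > h.py <<'E'
import cv2,numpy as np
def cloud(d,m):
    v,u=np.mgrid[:d.shape[0],:d.shape[1]]
    c=np.stack([u,v,np.ones_like(u)],-1)@np.linalg.inv(m["K"]).T*d[...,None]
    return (c-m["t"])@m["R"]
def ray(uv,z,m):
    r=np.array([uv[0],uv[1],1.])@np.linalg.inv(m["K"]).T@m["R"]; C=-m["R"].T@m["t"]
    return C+r*(z-C[2])/r[2]
E
python3 - <<'E'
from cell import manip
from h import *
d=np.load("pics/top0.npy");m=manip.camera_model("top");P=cloud(d,m)
img=cv2.imread("pics/top0.png")
roi=np.zeros(d.shape,bool);roi[130:280,195:460]=1;roi&=d>0
print("counter z",np.median(P[roi][:,2]))
def comps(lo,hi,name,mn=6):
    k=(roi&(P[...,2]>lo)&(P[...,2]<hi)).astype(np.uint8)
    n,l,s,c=cv2.connectedComponentsWithStats(k)
    for i in range(1,n):
        if s[i,4]>=mn:
            q=P[l==i]; print(name,c[i].round(1),s[i,4],"mean",q.mean(0).round(1),"x",q[:,0].min().round(),q[:,0].max().round(),"y",q[:,1].min().round(),q[:,1].max().round())
comps(144,162,"block");comps(52,66,"z60",12);comps(9,21,"board",40)
cv2.imwrite("pics/crop.png",cv2.resize(img[130:280,200:460],None,fx=3,fy=3,interpolation=cv2.INTER_CUBIC))
E
```

```text
counter z 4.0910824695707815
block [451.4 143.8] 130 mean [ 634.3 -419.2  152.2] x 602.0 667.0 y -436.0 -408.0
block [299.  152.4] 82 mean [623.2 -92.4 153. ] x 613.0 636.0 y -101.0 -83.0
block [225.7 160.2] 86 mean [609.9  63.8 153. ] x 599.0 622.0 y 56.0 74.0
block [380.3 164.4] 86 mean [ 592.9 -264.8  153. ] x 582.0 605.0 y -275.0 -256.0
z60 [239.8 133.3] 122 mean [698.   55.4  59.1] x 691.0 710.0 y 1.0 122.0
z60 [445.2 156.5] 251 mean [ 629.3 -434.    59.4] x 575.0 696.0 y -466.0 -412.0
z60 [301.5 165.2] 123 mean [616.4 -91.1  59.1] x 602.0 635.0 y -109.0 -73.0
z60 [237.  171.7] 124 mean [604.4  62.1  58.8] x 588.0 626.0 y 46.0 82.0
z60 [375.5 175.7] 116 mean [ 586.8 -266.1   59.1] x 573.0 605.0 y -286.0 -250.0
z60 [225.3 198.6] 144 mean [541.2  90.3  54.6] x 521.0 560.0 y 72.0 106.0
z60 [249.6 197. ] 94 mean [543.7  33.1  54.1] x 527.0 558.0 y 18.0 47.0
z60 [356.8 244.4] 1511 mean [ 426.  -216.2   59.4] x 387.0 467.0 y -269.0 -163.0
z60 [412.3 238. ] 13 mean [ 437.5 -345.1   62.3] x 424.0 451.0 y -349.0 -343.0
z60 [280.4 245.8] 160 mean [427.1 -39.2  58.7] x 408.0 445.0 y -57.0 -22.0
z60 [383.6 262.8] 22 mean [ 382.4 -276.6   59.2] x 359.0 405.0 y -285.0 -273.0
z60 [408.9 267.1] 15 mean [ 371.2 -334.4   59.4] x 360.0 381.0 y -338.0 -327.0
board [217.7 138.6] 87 mean [699.9 121.5  13.9] x 682.0 723.0 y 86.0 156.0
board [262.9 139.2] 124 mean [695.5   7.7  14.5] x 677.0 719.0 y -36.0 57.0
board [433.8 182.8] 1697 mean [ 575.1 -416.7   11.1] x 424.0 713.0 y -479.0 -317.0
board [354.6 139.6] 58 mean [ 689.2 -223.2   13.4] x 686.0 698.0 y -282.0 -161.0
board [302.9 181.9] 1835 mean [584.  -91.3  16.3] x 509.0 655.0 y -153.0 -28.0
board [244.3 187.4] 1550 mean [573.6  53.9  16.2] x 496.0 643.0 y -1.0 125.0
board [374.5 191.2] 1688 mean [ 556.3 -267.7   16.3] x 476.0 629.0 y -339.0 -204.0
board [284.5 246.5] 412 mean [425.9 -43.8  14.8] x 393.0 461.0 y -74.0 -8.0
```

View pics/crop.png

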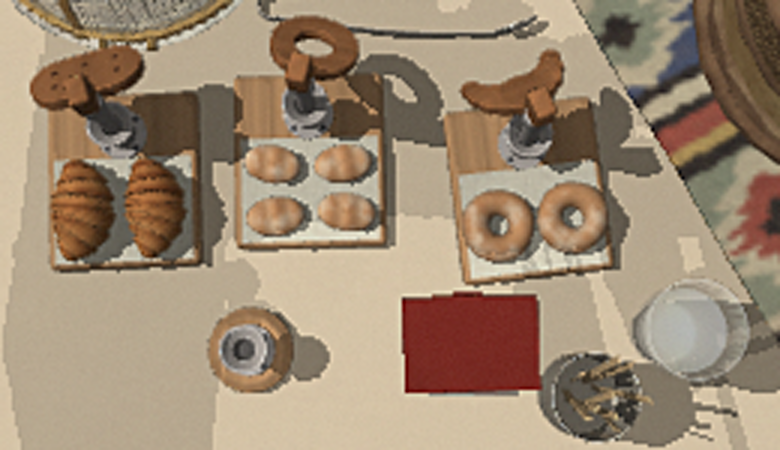

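The crop shows the signs at oval (85,95), ring (300,70), crescent (540,105), the spare sleeve at (243,348), and a 60 mm high red box at (470,343). Next come the yaws and the board centres.

Run:
```python
from cell import manip
from h import *
d=np.load("pics/top0.npy");m=manip.camera_model("top");P=cloud(d,m)
img=cv2.imread("pics/top0.png")
def fit(c,lo,hi,r):
    k=(d>0)&(P[...,2]>lo)&(P[...,2]<hi)&(np.hypot(P[...,0]-c[0],P[...,1]-c[1])<r)
    n,l,s,_=cv2.connectedComponentsWithStats(k.astype(np.uint8))
    i=1+s[1:,4].argmax(); q=P[l==i][:,:2].astype(np.float32); return q
for n,b,bc in(("croissant/oval",(610,64),(573,57)),("biscuit/ring",(623,-92),(584,-91)),("ring/cresc",(593,-265),(556,-268))):
    rb=cv2.minAreaRect(fit(b,142,162,25)); rB=cv2.minAreaRect(fit(bc,12,20,100))
    print(n,"block",np.round(rb[0],1),np.round(rb[1],1),round(rb[2],1),"board",np.round(rB[0],1),np.round(rB[1],1),round(rB[2],1))
    a=np.radians(rB[2]); a-=round(a/(np.pi/2))*np.pi/2; ax=np.array([np.cos(a),np.sin(a)])
    print("  yaw",a.round(3),"sleeve",np.round(np.array(rB[0])+ax*37.5,1))
    q=P[(d>0)&(P[...,2]>75)&(P[...,2]<140)&(np.hypot(P[...,0]-b[0],P[...,1]-b[1])<90)]
    q=q[np.abs(q[:,2]).argsort()]
    print("  panel", q.mean(0).round(1),len(q),"dir",np.degrees(np.arctan2(q[:,1].mean()-b[1],q[:,0].mean()-b[0])).round(1))
k=fit((427,-39),52,66,35);print("spare mouth",cv2.minEnclosingCircle(k),"box mid",(k.min(0)+k.max(0))/2)
k=fit((427,-39),10,18,45);print("spare foot",cv2.minEnclosingCircle(k))
# heights nearby
for x in range(380,760,40): print(x,[int(P[(d>0)&(abs(P[...,0]-x)<20)&(abs(P[...,1]-y)<20)][:,2].max(initial=0)) for y in range(160,-400,-40)])
```

```text
croissant/oval block [610.8  64.6] [21.3 15.9] 17.4 board [568.5  62.6] [144.2 124.8] 1.3
  yaw 0.023 sleeve [606.   63.4]
  panel [636.2  67.9 102.8] 575 dir 8.5
biscuit/ring block [623.9 -92.2] [15.9 21.4] 76.6 board [581.7 -90.8] [144.4 124.6] 0.3
  yaw 0.006 sleeve [619.2 -90.6]
  panel [ 652.  -101.9   97.7] 443 dir -18.8
ring/cresc block [ 593.9 -265. ] [22.4 15.5] 21.8 board [ 552.7 -270.8] [144.4 124.3] 5.3
  yaw 0.093 sleeve [ 590.  -267.3]
  panel [ 614.5 -254.5  103.3] 399 dir 26.0
spare mouth ((426.9666442871094, -39.6220588684082), 18.722646713256836) box mid [426.67892 -39.60054]
spare foot ((426.9047546386719, -40.08258819580078), 34.5689582824707)
380 [5, 5, 6, 5, 6, 17, 7, 4, 64, 63, 63, 144, 143, 115]
420 [6, 6, 6, 6, 18, 63, 19, 5, 63, 63, 63, 143, 143, 114]
460 [18, 5, 5, 5, 17, 63, 16, 5, 62, 62, 63, 63, 7, 114]
500 [27, 48, 54, 49, 38, 25, 24, 20, 17, 38, 41, 40, 41, 5]
540 [15, 57, 60, 57, 53, 33, 32, 33, 29, 38, 43, 40, 41, 5]
580 [5, 50, 152, 63, 45, 33, 33, 33, 26, 20, 156, 157, 20, 17]
620 [5, 112, 157, 157, 20, 20, 157, 153, 19, 100, 154, 158, 20, 15]
660 [5, 96, 102, 108, 11, 20, 113, 109, 19, 6, 5, 94, 14, 13]
700 [27, 125, 145, 143, 123, 66, 85, 79, 16, 15, 24, 28, 14, 13]
740 [129, 174, 191, 191, 183, 137, 14, 15, 15, 16, 24, 25, 16, 14]
```

{"fn": "jog_arm", "kwargs": {"rows": [2.2,2.97,0.35,0,0,0,0,2.2,2.97,0.35,0,0,0,0,2.2,2.97,0.35,0,0,0,0,2.2,2.97,0.35,0,0,0,0,2.2,2.97,0.35,0,0,0,0,2.2,2.97,0.35,0,0,0,0,2.2,2.97,0.35,0,0,0,0,2.2,2.97,0.35,0,0,0,0,2.2,2.97,0.35,0,0,0,0,2.2,2.97,0.35,0,0,0,0,2.2,2.97,0.35,0,0,0,0,2.2,2.97,0.35,0,0,0,0,2.2,2.97,0.35,0,0,0,0,2.2,2.97,0.35,0,0,0,0,2.2,2.97,0.35,0,0,0,0,2.2,2.97,0.35,0,0,0,0,2.2,2.97,0.35,0,0,0,0,2.2,2.97,0.35,0,0,0,0,2.2,2.97,0.35,0,0,0.03,0,0,0,0,0,0,0,0]}}

```text
clock: 1.77
eef_pos: [568.1, 39.0, 279.3]
eef_rot: [-3.141, 0.0, 0.308]
wrist_force: [-0.5, 0.7, -0.6]
finger_gap: 93.9
finger_force: 0.0
```

```bash
cat >> h.py <<'E'
def shot(name):
    from cell import manip
    s=manip.read_state();m=manip.camera_model("wrist");p,d=manip.camera("wrist")
    cv2.imwrite(f"pics/{name}.png",p);print("tcp",s["eef_pos"].round(1),s["eef_rot"].round(3),"t",s["clock"],"F",s["wrist_force"].round(1),"gap",round(s["finger_gap"],1))
    return p,d,cloud(d,m),m
def rects(P,d,lo,hi,mn=200):
    k=((d>0)&(P[...,2]>lo)&(P[...,2]<hi)).astype(np.uint8)
    n,l,s,c=cv2.connectedComponentsWithStats(k)
    for i in range(1,n):
        if s[i,4]>=mn:
            q=P[l==i]; r=cv2.minAreaRect(q[:,:2].astype(np.float32))
            print("px",c[i].round(),s[i,4],"ctr",np.round(r[0],1),"size",np.round(r[1],1),"ang",round(r[2],1),"z",np.median(q[:,2]).round(1))
E
python3 - <<'E'
from h import *
p,d,P,m=shot("w1"); print(np.round(m["R"],2).tolist())
rects(P,d,145,162)
E
```

```text
tcp [568.1  39.  279.3] [-3.141  0.     0.308] t 1.7667 F [-0.5  0.7 -0.6] gap 93.9
[[0.3, -0.95, -0.0], [-0.91, -0.29, 0.29], [-0.27, -0.09, -0.96]]
px [393.   3.] 495 ctr [728.4  29.6] size [ 5.6 71.6] ang 17.5 z 147.7
px [ 80. 158.] 4571 ctr [507.2 257.7] size [173.4  89. ] ang 16.4 z 153.6
px [305. 133.] 466 ctr [611.1  66.6] size [21.4 15.7] ang 17.4 z 153.5
px [477. 172.] 506 ctr [624.2 -90.5] size [16.4 22.1] ang 75.3 z 153.3
px [628. 254.] 494 ctr [ 594. -263.] size [22.6 16.9] ang 25.6 z 152.6
```

View pics/w1.png

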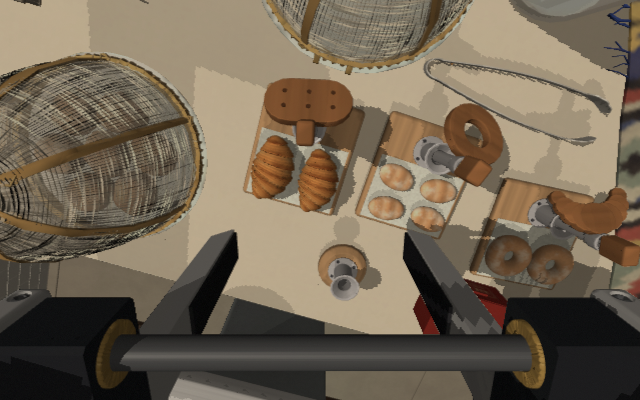

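The wrist view shows the oval block at (305,133), ring block (477,172) and crescent block (628,254), which agrees with the top view to 2 mm. Now I move over the oval.

{"fn": "jog_arm", "kwargs": {"rows": [2.1,1.3,0,0,0,0,0,2.2,1.3,0,0,0,0,0,0,0,-3,0,0,0,0,0,0,-3,0,0,0,0,0,0,-3,0,0,0,0,0,0,0,0,0,0,0,0,0,0,0,0,0,0]}}

```text
clock: 2.4
eef_pos: [608.6, 59.9, 189.6]
eef_rot: [-3.141, 0.002, 0.302]
wrist_force: [-0.3, 1.2, 1.3]
finger_gap: 93.7
finger_force: 0.0
```

{"fn": "jog_arm", "kwargs": {"rows": [0.24,0.58,0,0,0,0,0,0,0,-2,0,0,0,0,0,0,-2,0,0,0,0,0,0,-1.7,0,0,0,0,0,0,0,0,0,0,0,0,0,0,0,0,0,0.5]}}

```text
clock: 2.9
eef_pos: [612.2, 66.6, 134.6]
eef_rot: [3.141, -0.001, 0.303]
wrist_force: [-0.9, -0.0, 0.3]
finger_gap: 90.5
finger_force: 0.0
```

{"fn": "jog_arm", "kwargs": {"rows": [0,0,0,0,0,0,0.7,0,0,0,0,0,0,0.8,0,0,0,0,0,0,0.9,0,0,0,0,0,0,1,0,0,0,0,0,0,1,0,0,0,0,0,0,1,0,0,0,0,0,0,1,0,0,0,0,0,0,1], "newtons": 30}}

```text
clock: 3.57
eef_pos: [611.6, 66.5, 133.0]
eef_rot: [-3.142, 0.0, 0.303]
wrist_force: [-0.6, 0.6, -0.2]
finger_gap: 37.3
finger_force: 0.0
```

{"fn": "jog_arm", "kwargs": {"rows": [0,0,0,0,0,0,1,0,0,0,0,0,0,1,0,0,0,0,0,0,1,0,0,0,0,0,0,1,0,0,0,0,0,0,1,0,0,0,0,0,0,1]}}

```text
clock: 4.07
eef_pos: [611.6, 66.5, 132.9]
eef_rot: [-3.142, 0.0, 0.303]
wrist_force: [1.2, -0.3, 0.4]
finger_gap: 15.7
finger_force: 29.9
```

{"fn": "jog_arm", "kwargs": {"rows": [0,0,0.8,0,0,0,1,0,0,1.5,0,0,0,1,0,0,2,0,0,0,1,0,0,2,0,0,0,1,0,0,2,0,0,0,1,-2,-1,1,0,0,0,1,-3,-1.8,0,0,0,0,1,-3,-1.8,0,0,0,0,1,-3,-1.8,0,0,0,0,1,-3,-1.8,0,0,0,0,1,-2.7,-1.5,0,0,0,0,1,-1.2,-0.6,0,0,0,0,1,0,0,0,0,0,0,1,0,0,0,0,0,0,1,0,0,0,0,0,0,1]}}

```text
clock: 5.32
eef_pos: [433.3, -36.3, 226.3]
eef_rot: [3.141, -0.001, 0.303]
wrist_force: [0.1, -0.1, -2.1]
finger_gap: 16.1
finger_force: 30.0
```

Run:
```python
from h import *
from cell import manip
p,d,P,m=shot("w2")
p,d=manip.camera("scene");a=p[:,100:420];p2,d2=manip.camera("top")
cv2.imwrite("pics/c2.png",np.hstack([cv2.resize(a,(400,500)),cv2.resize(p2[120:320,190:350],(400,500))]))
np.save("pics/top2.npy",d2)
M=manip.camera_model("top");Q=cloud(d2,M);rects(Q,d2,52,66,30)
```

```text
tcp [433.3 -36.3 226.3] [ 3.141e+00 -1.000e-03  3.030e-01] t 5.3167 F [ 0.1 -0.1 -2.1] gap 16.1
px [37. 61.] 52 ctr [894.7 553.2] size [63.2  3. ] ang 84.2 z 57.1
px [323.  86.] 121 ctr [ 819.  -145.9] size [127.5  40. ] ang 86.3 z 58.7
px [258. 121.] 291 ctr [743.4  21.9] size [ 86.3 229.8] ang 26.7 z 59.4
px [442. 111.] 65 ctr [ 743.7 -433.7] size [ 9.8 66.8] ang 71.4 z 61.8
px [461. 168.] 521 ctr [ 605.6 -483.6] size [243.8  74.4] ang 46.0 z 60.2
px [301. 165.] 123 ctr [617.8 -91.3] size [32.2 36.2] ang 9.1 z 59.5
px [236. 170.] 152 ctr [607.1  64.1] size [37.  34.3] ang 1.3 z 58.8
px [375. 176.] 116 ctr [ 587.1 -266.2] size [35.9 30.2] ang 72.0 z 59.7
px [174. 194.] 98 ctr [560.4 216.4] size [110.   21.9] ang 39.2 z 59.9
px [225. 198.] 130 ctr [545.2  90. ] size [28.6 37.5] ang 73.3 z 54.7
px [250. 197.] 89 ctr [544.6  33.1] size [27.  31.9] ang 75.6 z 54.2
px [ 56. 226.] 54 ctr [486.8 483.4] size [29. 14.] ang 5.8 z 59.4
px [357. 244.] 1516 ctr [ 427.3 -216.7] size [106.5  78.9] ang 88.7 z 59.4
px [159. 258.] 70 ctr [405.9 241.6] size [ 7.2 67.3] ang 32.1 z 60.6
```

View pics/c2.png

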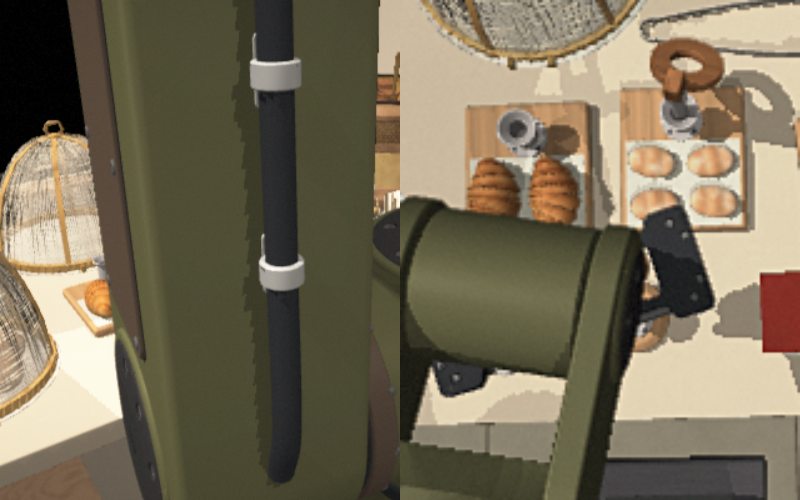

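The croissant sleeve is now empty, with its mouth at (607,64). I lower the oval into the spare.

{"fn": "jog_arm", "kwargs": {"rows": [0,0,-2,0,0,0,1,0,0,-2,0,0,0,1,0,0,-1,0,0,0,1,0,0,-0.5,0,0,0,1,0,0,-0.5,0,0,0,1,0,0,-0.5,0,0,0,1,0,0,-0.5,0,0,0,1,0,0,0,0,0,0,1]}}

```text
clock: 6.13
eef_pos: [432.5, -36.5, 155.4]
eef_rot: [-3.141, 0.0, 0.303]
wrist_force: [1.0, -0.2, -1.4]
finger_gap: 15.8
finger_force: 30.0
```

Clean, so I continue.

{"fn": "jog_arm", "kwargs": {"rows": [0,0,-0.5,0,0,0,1,0,0,-0.5,0,0,0,1,0,0,-0.5,0,0,0,1,0,0,-0.4,0,0,0,1,0,0,0,0,0,0,1]}}

```text
clock: 6.55
eef_pos: [432.2, -36.5, 136.0]
eef_rot: [-3.141, 0.001, 0.303]
wrist_force: [-0.0, -0.7, -1.1]
finger_gap: 15.8
finger_force: 30.0
```

{"fn": "jog_arm", "kwargs": {"rows": [0,0,-0.2,0,0,0,1,0,0,0,0,0,0,1,0,0,0,0,0,0,0.8,0,0,0,0,0,0,0.5,0,0,0,0,0,0,0.5,0,0,0,0,0,0,0.5,0,0,0,0,0,0,0.5,0,0,0,0,0,0,0.5,0,0,1.5,0,0,0,0.5,0,0,3,0,0,0,0.5,0,0,3,0,0,0,0.5,0,0,3,0,0,0,0.5,0,0,3,0,0,0,0.5,0,0,0,0,0,0,0.5]}}

```text
clock: 7.72
eef_pos: [434.1, -36.8, 275.3]
eef_rot: [3.138, -0.007, 0.303]
wrist_force: [0.2, 0.3, 0.5]
finger_gap: 47.0
finger_force: 0.0
```

Run:
```python
from h import *
p,d,P,m=shot("w3");rects(P,d,142,165)
```

```text
tcp [434.1 -36.8 275.3] [ 3.138 -0.007  0.303] t 7.7167 F [0.2 0.3 0.5] gap 47.0
px [25. 44.] 3551 ctr [471.  222.5] size [25.  90.9] ang 76.5 z 153.1
px [630.  92.] 489 ctr [ 591.6 -258.9] size [21.7  8.6] ang 28.8 z 150.7
px [319. 191.] 446 ctr [432.8 -37. ] size [21.4 15.3] ang 17.5 z 153.5
```

View pics/w3.png

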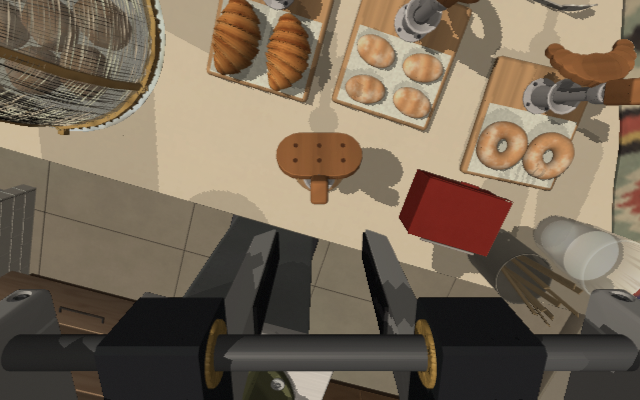

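The oval stands home in the spare (block top at 153.5 mm, pixel (319,191)). Next is the crescent.

{"fn": "jog_arm", "kwargs": {"rows": [1,-1.4,0,0,0,0,0.5,2,-2.8,0,0,0,0.02,0.5,2,-2.8,0,0,0,0.02,0.5,2,-2.8,0,0,0,0.02,0.5,2,-2.8,0,0,0,0.02,0.5,2,-2.8,0,0,0,0.02,0.5,2,-2.8,0,0,0,0.02,0.5,2,-2.8,0,0,0,0,0.5,1,-1.7,0,0,0,0,0.5,0,0,0,0,0,0,0.5,0,0,0,0,0,0,0.5]}}

```text
clock: 8.68
eef_pos: [592.4, -263.9, 267.8]
eef_rot: [-3.139, 0.002, 0.422]
wrist_force: [-0.3, 0.6, 0.3]
finger_gap: 47.2
finger_force: 0.0
```

Run:
```python
from h import *
p,d,P,m=shot("w4");rects(P,d,142,165)
```

```text
tcp [ 592.4 -263.9  267.8] [-3.139e+00  2.000e-03  4.220e-01] t 8.6833 F [-0.3  0.6  0.3] gap 47.2
px [140.  70.] 741 ctr [624.1 -92. ] size [16.1 22.3] ang 72.4 z 153.3
px [538. 164.] 4211 ctr [ 675.1 -434. ] size [225.7  56.6] ang 4.6 z 152.6
px [322. 188.] 470 ctr [ 594.5 -264.3] size [21.5 15.8] ang 22.6 z 153.4
px [ 26. 245.] 618 ctr [433.  -37.3] size [22.  16.6] ang 16.8 z 152.6
```

{"fn": "jog_arm", "kwargs": {"rows": [0.2,0,-2,0,0,-0.025,0.5,0,0,-3,0,0,0,0.5,0,0,-3,0,0,0,0.5,0,0,-2,0,0,0,0.5,0,0,-2,0,0,0,0.5,0,0,-1.3,0,0,0,0.5,0,0,0,0,0,0,0.5,0,0,0,0,0,0,0.5]}}

```text
clock: 9.4
eef_pos: [594.5, -263.0, 137.4]
eef_rot: [-3.142, 0.0, 0.398]
wrist_force: [-0.6, -0.5, 0.1]
finger_gap: 46.4
finger_force: 0.0
```

{"fn": "jog_arm", "kwargs": {"rows": [0,0,0,0,0,0,1,0,0,0,0,0,0,1,0,0,0,0,0,0,1,0,0,0,0,0,0,1,0,0,0,0,0,0,1,0,0,0,0,0,0,1,0,0,0,0,0,0,1,0,0,0,0,0,0,1,0,0,0,0,0,0,1], "newtons": 30}}

```text
clock: 10.15
eef_pos: [594.7, -263.6, 137.2]
eef_rot: [3.141, -0.0, 0.398]
wrist_force: [-0.0, -0.3, 3.6]
finger_gap: 15.6
finger_force: 29.9
```

{"fn": "jog_arm", "kwargs": {"rows": [0,0,0.8,0,0,0,1,0,0,1.5,0,0,0,1,0,0,2,0,0,0,1,0,0,2,0,0,0,1,0,0,3,0,0,0,1,0,0,3,0,0,0,1,0,0,3,0,0,0,1,0,0,1,0,0,0,1,0,0,0,0,0,0,1]}}

```text
clock: 10.9
eef_pos: [595.0, -263.7, 302.6]
eef_rot: [3.138, -0.003, 0.398]
wrist_force: [-0.2, -0.0, -1.1]
finger_gap: 15.9
finger_force: 29.9
```

{"fn": "jog_arm", "kwargs": {"rows": [-1,1,0,0,0,-0.03,1,-1,2,0,0,0,-0.03,1,0,2.5,0,0,0,-0.03,1,0,2.5,0,0,0,-0.03,1,0,2.5,0,0,0,-0.03,1,0,2.5,0,0,0,-0.03,1,0,2.5,0,0,0,-0.03,1,0,2.5,0,0,0,-0.03,1,0,2.5,0,0,0,-0.03,1,0,2.5,0,0,0,-0.03,1,0.5,2.5,0,0,0,-0.03,1,1,2.5,0,0,0,-0.03,1,1,2.5,0,0,0,-0.015,1,1,2,0,0,0,0,1,0.2,0.5,0,0,0,0,1,0,0,0,0,0,0,1,0,0,0,0,0,0,1]}}

```text
clock: 12.32
eef_pos: [611.2, 66.0, 298.5]
eef_rot: [3.141, 0.002, 0.023]
wrist_force: [-1.0, -0.7, -1.4]
finger_gap: 16.0
finger_force: 29.9
```

Run:
```python
from h import *
from cell import manip
p,d=manip.camera("top");P=cloud(d,manip.camera_model("top"));k=d.copy();k[:,:350]=0;k[:,400:]=0
rects(P,k,52,66,30)
p,d,P,m=shot("w5")
```

```text
px [376. 174.] 148 ctr [ 590.4 -268. ] size [35.5 34.1] ang 87.6 z 59.1
px [364. 244.] 1003 ctr [ 425.6 -235. ] size [69.9 76.5] ang 88.7 z 59.3
tcp [611.2  65.5 299. ] [3.141e+00 2.000e-03 2.200e-02] t 12.3667 F [ 0.7 -0.1 -1.3] gap 15.6
```

{"fn": "jog_arm", "kwargs": {"rows": [0,-0.2,-3,0,0,0,1,0,0,-3,0,0,0,1,0,0,-3,0,0,0,1,0,0,-2,0,0,0,1,0,0,-0.7,0,0,0,1,0,0,-0.5,0,0,0,1,0,0,-0.5,0,0,0,1,0,0,-0.5,0,0,0,1,0,0,-0.5,0,0,0,1,0,0,0,0,0,0,1]}}

```text
clock: 13.25
eef_pos: [611.5, 64.4, 162.5]
eef_rot: [3.142, 0.0, 0.023]
wrist_force: [0.2, 0.1, -1.0]
finger_gap: 15.9
finger_force: 29.9
```

Run:
```python
from h import *
p,d,P,m=shot("w6")
```

```text
tcp [611.5  64.4 162.5] [3.142 0.    0.023] t 13.25 F [ 0.2  0.1 -1. ] gap 15.9
```

View pics/w6.png

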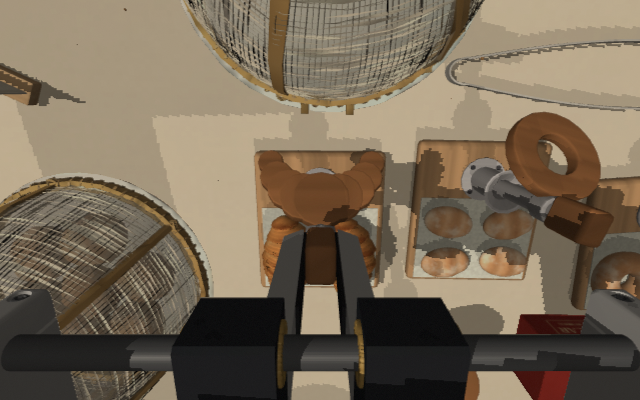

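The crescent is centred on the croissant board and its stem is in the bore with no contact force. I continue down.

{"fn": "jog_arm", "kwargs": {"rows": [0,0,-0.5,0,0,0,1,0,0,-0.5,0,0,0,1,0,0,-0.5,0,0,0,1,0,0,-0.5,0,0,0,1,0,0,-0.2,0,0,0,1,0,0,0,0,0,0,1,0,0,0,0,0,0,1]}}

```text
clock: 13.88
eef_pos: [611.6, 64.5, 140.9]
eef_rot: [-3.142, 0.0, 0.023]
wrist_force: [-0.8, -0.5, -1.1]
finger_gap: 15.8
finger_force: 29.9
```

{"fn": "jog_arm", "kwargs": {"rows": [0,0,-0.25,0,0,0,1,0,0,0,0,0,0,1,0,0,0,0,0,0,0.8,0,0,0,0,0,0,0.5,0,0,0,0,0,0,0.5,0,0,0,0,0,0,0.5,0,0,0,0,0,0,0.5,0,0,0,0,0,0,0.5,0,0,1.5,0,0,0,0.5,0,0,3,0,0,0,0.5,0,0,3,0,0,0,0.5,0,0,3,0,0,0,0.5,0,0,3,0,0,0,0.5,0,0,0,0,0,0,0.5]}}

```text
clock: 15.05
eef_pos: [612.9, 64.5, 280.0]
eef_rot: [-3.141, -0.009, 0.023]
wrist_force: [0.4, 0.4, 0.5]
finger_gap: 47.1
finger_force: 0.0
```

Run:
```python
from h import *
p,d,P,m=shot("w7");rects(P,d,142,165)
```

```text
tcp [612.9  64.5 280. ] [-3.141 -0.009  0.023] t 15.05 F [0.4 0.4 0.5] gap 47.1
px [331.  38.] 4393 ctr [743.5  58.9] size [ 49.1 162.2] ang 1.2 z 153.8
px [491. 180.] 538 ctr [624.1 -90.7] size [16.6 22. ] ang 74.2 z 153.0
px [320. 189.] 433 ctr [611.4  64.4] size [22.2 15.5] ang 1.3 z 153.5
px [107. 246.] 4263 ctr [544.1 283.9] size [163.2  69.6] ang 78.9 z 153.6
```

The crescent is home and square. Next is the ring sign.

{"fn": "jog_arm", "kwargs": {"rows": [0.1,-1,0,0,0,-0.04,0.5,0.2,-2.5,0,0,0,-0.05,0.5,0.2,-3,0,0,0,-0.05,0.5,0.2,-3,0,0,0,-0.05,0.5,0.2,-3,0,0,0,-0.05,0.5,0.2,-2,0,0,0,-0.05,0.5,0,-1,0,0,0,0,0.5,0,0,0,0,0,0,0.5,0,0,0,0,0,0,0.5]}}

```text
clock: 15.85
eef_pos: [622.3, -90.4, 272.5]
eef_rot: [-3.141, 0.001, -0.267]
wrist_force: [0.7, 0.4, 0.1]
finger_gap: 47.3
finger_force: 0.0
```

Run:
```python
from h import *
p,d,P,m=shot("w8");rects(P,d,142,165)
```

```text
tcp [622.3 -90.4 272.5] [-3.141e+00  1.000e-03 -2.670e-01] t 15.85 F [0.7 0.4 0.1] gap 47.3
px [144.  77.] 5313 ctr [751.7  52.4] size [ 66.9 175. ] ang 7.9 z 154.1
px [321. 186.] 460 ctr [624.4 -91.5] size [15.9 21.5] ang 74.5 z 153.4
px [164. 241.] 512 ctr [611.1  64.1] size [22.6 16.7] ang 1.4 z 153.1
px [ 82. 385.] 460 ctr [477.2 213.9] size [10.2 45.2] ang 82.0 z 148.5
```

{"fn": "jog_arm", "kwargs": {"rows": [0.2,-0.1,-2,0,0,0,0.5,0,0,-3,0,0,0,0.5,0,0,-3,0,0,0,0.5,0,0,-2.2,0,0,0,0.5,0,0,-2,0,0,0,0.5,0,0,-1.5,0,0,0,0.5,0,0,0,0,0,0,0.5,0,0,0,0,0,0,0.5]}}

```text
clock: 16.57
eef_pos: [624.5, -90.4, 136.4]
eef_rot: [-3.142, 0.001, -0.265]
wrist_force: [0.9, -0.5, -0.1]
finger_gap: 47.0
finger_force: 0.0
```

{"fn": "jog_arm", "kwargs": {"rows": [0,0,0,0,0,0,1,0,0,0,0,0,0,1,0,0,0,0,0,0,1,0,0,0,0,0,0,1,0,0,0,0,0,0,1,0,0,0,0,0,0,1,0,0,0,0,0,0,1,0,0,0,0,0,0,1,0,0,0,0,0,0,1], "newtons": 30}}

```text
clock: 17.32
eef_pos: [624.7, -91.6, 136.8]
eef_rot: [-3.141, -0.001, -0.267]
wrist_force: [0.4, 0.6, 4.4]
finger_gap: 15.9
finger_force: 30.0
```

{"fn": "jog_arm", "kwargs": {"rows": [0,0,0.8,0,0,0,1,0,0,1.5,0,0,0,1,0,0,2,0,0,0,1,0,0,2,0,0,0,1,0,0,2,0,0,0,1,0,0,1,0,0,0,1,-0.3,-1,0,0,0,0.03,1,-0.5,-2,0,0,0,0.06,1,-0.5,-3,0,0,0,0.06,1,-0.5,-3,0,0,0,0.06,1,-0.5,-3,0,0,0,0.06,1,-0.5,-3,0,0,0,0.06,1,-0.1,-2,0,0,0,0.03,1,0,-0.5,0,0,0,0,1,0,0,0,0,0,0,1,0,0,0,0,0,0,1]}}

```text
clock: 18.65
eef_pos: [595.6, -265.9, 229.0]
eef_rot: [-3.141, 0.001, 0.092]
wrist_force: [-0.3, 0.8, -2.5]
finger_gap: 15.8
finger_force: 30.0
```

Run:
```python
from h import *
from cell import manip
p,d=manip.camera("top");P=cloud(d,manip.camera_model("top"));k=d.copy();k[:,:280]=0;k[:,325:]=0
rects(P,k,52,66,30)
p,d,P,m=shot("w9")
```

```text
px [311.  87.] 62 ctr [ 816.3 -113.2] size [78.4 12.5] ang 57.1 z 57.8
px [285.  97.] 72 ctr [789.3 -53.6] size [ 9.1 90.9] ang 76.4 z 59.1
px [301. 164.] 154 ctr [619.8 -90.6] size [35.  36.4] ang 31.6 z 59.3
tcp [ 595.8 -265.4  229.2] [-3.141  0.     0.093] t 18.7 F [ 1.2  0.  -2. ] gap 16.2
```

View pics/w9.png

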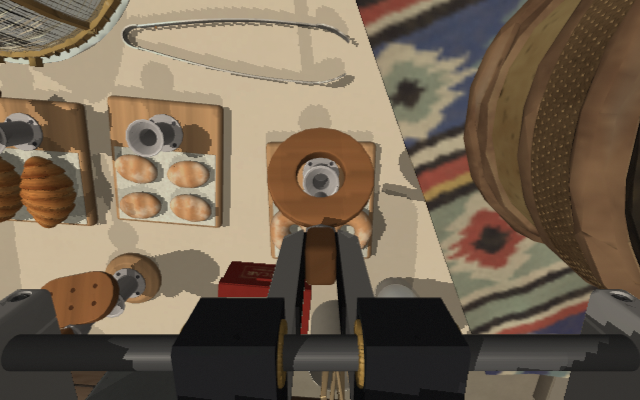

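The ring sign is held squarely over the ring board, with its sleeve visible through the hole at (320,180). The biscuit sleeve is free at (150,135), which is (619.8,-90.6) in the world. I lower it.

{"fn": "jog_arm", "kwargs": {"rows": [0,-0.15,-2,0,0,0,1,0,0,-2,0,0,0,1,0,0,-1,0,0,0,1,0,0,-0.5,0,0,0,1,0,0,-0.5,0,0,0,1,0,0,-0.5,0,0,0,1,0,0,-0.5,0,0,0,1,0,0,-0.5,0,0,0,1,0,0,0,0,0,0,1]}}

```text
clock: 19.5
eef_pos: [595.4, -267.6, 153.6]
eef_rot: [-3.141, 0.001, 0.093]
wrist_force: [-0.0, 3.2, -4.7]
finger_gap: 16.1
finger_force: 30.0
```

{"fn": "jog_arm", "kwargs": {"rows": [0,0,-0.4,0,0,0,1,0,0,-0.4,0,0,0,1,0,0,-0.3,0,0,0,1,0,0,0,0,0,0,1]}}

```text
clock: 19.83
eef_pos: [595.4, -267.7, 142.9]
eef_rot: [-3.141, 0.001, 0.093]
wrist_force: [-1.7, 4.0, -3.1]
finger_gap: 16.1
finger_force: 30.0
```

{"fn": "jog_arm", "kwargs": {"rows": [0,0.1,0,0,0,0,1,0,0,-0.3,0,0,0,1,0,0,-0.2,0,0,0,1,0,0,0,0,0,0,1]}}

```text
clock: 20.17
eef_pos: [595.4, -267.2, 138.0]
eef_rot: [3.142, 0.001, 0.093]
wrist_force: [-2.7, 2.4, -2.4]
finger_gap: 15.5
finger_force: 30.0
```

{"fn": "jog_arm", "kwargs": {"rows": [0,0,0,0,0,0,1,0,0,0,0,0,0,0.8,0,0,0,0,0,0,0.5,0,0,0,0,0,0,0.5,0,0,0,0,0,0,0.5,0,0,0,0,0,0,0.5,0,0,0,0,0,0,0.5,0,0,1.5,0,0,0,0.5,0,0,3,0,0,0,0.5,0,0,3,0,0,0,0.5,0,0,3,0,0,0,0.5,0,0,3,0,0,0,0.5,0,0,0,0,0,0,0.5]}}

```text
clock: 21.25
eef_pos: [596.7, -267.6, 280.4]
eef_rot: [3.136, -0.008, 0.093]
wrist_force: [-0.0, -0.6, 1.3]
finger_gap: 46.8
finger_force: 0.0
```

Run:
```python
from h import *
p,d,P,m=shot("w10");rects(P,d,142,165)
```

```text
tcp [ 596.7 -267.6  280.4] [ 3.136 -0.008  0.093] t 21.25 F [-0.  -0.6  1.3] gap 46.8
px [508. 108.] 3289 ctr [ 649.7 -439.4] size [230.5  57.8] ang 15.6 z 152.7
px [317. 187.] 430 ctr [ 597.2 -264.8] size [21.4 15.5] ang 5.2 z 153.4
px [ 82. 321.] 482 ctr [432.8 -37.6] size [22.  17.3] ang 16.7 z 152.6
```

The ring is home and square. The last one is the oval, from spare to biscuit board.

{"fn": "jog_arm", "kwargs": {"rows": [-1,1.4,0,0,0,0.02,0.5,-2,2.8,0,0,0,0.03,0.5,-2,2.8,0,0,0,0.03,0.5,-2,2.8,0,0,0,0.03,0.5,-2,2.8,0,0,0,0.03,0.5,-2,2.8,0,0,0,0.03,0.5,-2,2.8,0,0,0,0.03,0.5,-2,2.8,0,0,0,0.008,0.5,-1.3,2,0,0,0,0,0.5,0,0,0,0,0,0,0.5,0,0,0,0,0,0,0.5]}}

```text
clock: 22.22
eef_pos: [432.2, -36.5, 273.1]
eef_rot: [3.142, 0.0, 0.302]
wrist_force: [0.1, 0.0, 0.3]
finger_gap: 47.3
finger_force: 0.0
```

Run:
```python
from h import *
p,d,P,m=shot("w11");rects(P,d,142,165)
```

```text
tcp [432.2 -36.5 273.1] [3.142 0.    0.302] t 22.2167 F [0.1 0.  0.3] gap 47.3
px [23. 41.] 3412 ctr [470.  222.2] size [25.1 89.8] ang 77.1 z 153.0
px [634.  87.] 252 ctr [ 593.5 -259.3] size [23.7 10.3] ang 30.8 z 146.4
px [320. 189.] 450 ctr [432.7 -36.7] size [21.1 15.1] ang 17.2 z 153.4
```

{"fn": "jog_arm", "kwargs": {"rows": [0,0,-2,0,0,0,0.5,0,0,-3,0,0,0,0.5,0,0,-3,0,0,0,0.5,0,0,-2.2,0,0,0,0.5,0,0,-2,0,0,0,0.5,0,0,-1.5,0,0,0,0.5,0,0,0,0,0,0,0.5,0,0,0,0,0,0,0.5]}}

```text
clock: 22.93
eef_pos: [432.6, -37.7, 135.9]
eef_rot: [-3.141, 0.002, 0.3]
wrist_force: [-1.1, -0.6, 0.7]
finger_gap: 47.0
finger_force: 0.0
```

{"fn": "jog_arm", "kwargs": {"rows": [0,0,0,0,0,0,1,0,0,0,0,0,0,1,0,0,0,0,0,0,1,0,0,0,0,0,0,1,0,0,0,0,0,0,1,0,0,0,0,0,0,1,0,0,0,0,0,0,1,0,0,0,0,0,0,1,0,0,0,0,0,0,1], "newtons": 30}}

```text
clock: 23.68
eef_pos: [432.7, -37.0, 136.7]
eef_rot: [3.141, -0.0, 0.301]
wrist_force: [-0.3, 0.6, 5.1]
finger_gap: 15.7
finger_force: 30.0
```

{"fn": "jog_arm", "kwargs": {"rows": [0,0,0.8,0,0,0,1,0,0,1.5,0,0,0,1,0,0,2,0,0,0,1,0,0,2,0,0,0,1,0,0,2,0,0,0,1,0,0,1,0,0,0,1,1,-0.3,0,0,0,-0.03,1,2,-0.6,0,0,0,-0.05,1,3,-0.8,0,0,0,-0.05,1,3,-0.8,0,0,0,-0.05,1,3,-0.8,0,0,0,-0.05,1,3,-0.8,0,0,0,-0.05,1,2.5,-0.8,0,0,0,-0.015,1,1.3,-0.4,0,0,0,0,1,0.4,-0.1,0,0,0,0,1,0,0,0,0,0,0,1,0,0,0,0,0,0,1]}}

```text
clock: 25.1
eef_pos: [623.9, -90.8, 229.1]
eef_rot: [-3.141, 0.001, 0.006]
wrist_force: [-0.1, -0.5, -1.5]
finger_gap: 15.8
finger_force: 30.0
```

Run:
```python
from h import *
p,d,P,m=shot("w12")
```

```text
tcp [623.9 -90.8 229.1] [-3.141e+00  1.000e-03  6.000e-03] t 25.1 F [-0.1 -0.5 -1.5] gap 15.8
```

View pics/w12.png

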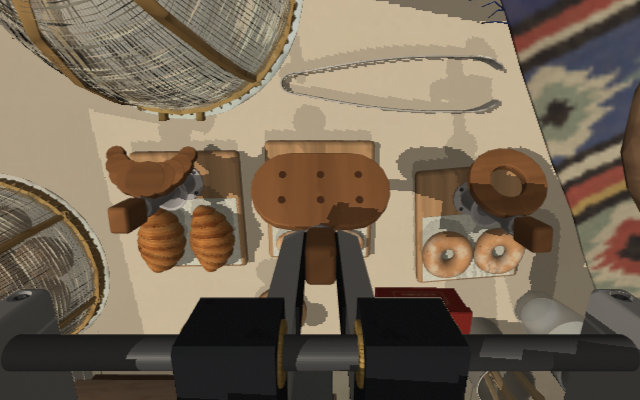

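The oval is square over the biscuit board (320,190), with the crescent at left and the ring at right already seated. I lower it.

{"fn": "jog_arm", "kwargs": {"rows": [0.05,0,-2,0,0,0,1,0,0,-2,0,0,0,1,0,0,-1,0,0,0,1,0,0,-0.5,0,0,0,1,0,0,-0.5,0,0,0,1,0,0,-0.5,0,0,0,1,0,0,-0.5,0,0,0,1,0,0,-0.5,0,0,0,1,0,0,0,0,0,0,1]}}

```text
clock: 25.9
eef_pos: [624.9, -91.0, 153.7]
eef_rot: [-3.141, 0.001, 0.006]
wrist_force: [0.6, 0.7, -2.0]
finger_gap: 16.0
finger_force: 30.0
```

{"fn": "jog_arm", "kwargs": {"rows": [0,0,-0.4,0,0,0,1,0,0,-0.4,0,0,0,1,0,0,-0.4,0,0,0,1,0,0,-0.4,0,0,0,1,0,0,0,0,0,0,1]}}

```text
clock: 26.32
eef_pos: [624.9, -91.0, 137.5]
eef_rot: [-3.141, 0.001, 0.006]
wrist_force: [0.7, 1.3, -2.4]
finger_gap: 15.8
finger_force: 30.0
```

Now I release, rise, and back off to see all three signs from above.

{"fn": "jog_arm", "kwargs": {"rows": [0,0,0,0,0,0,0.8,0,0,0,0,0,0,0.5,0,0,0,0,0,0,0.5,0,0,0,0,0,0,0.5,0,0,0,0,0,0,0.5,0,0,0,0,0,0,0.5,0,0,1.5,0,0,0,0.5,0,0,3,0,0,0,0.5,0,0,3,0,0,0,0.5,0,0,3,0,0,0,0.5,-1,0,3,0,0,0,0.5,-3,0,0,0,0,0,0.5,-3,0,0,0,0,0,0.5,-3,0,0,0,0,0,0.5,-3,0,0,0,0,0,0.5,0,0,0,0,0,0,0.5,0,0,0,0,0,0,0.5]}}

```text
clock: 27.73
eef_pos: [494.5, -91.1, 274.3]
eef_rot: [3.141, -0.002, 0.005]
wrist_force: [-0.5, -0.5, -0.0]
finger_gap: 47.2
finger_force: 0.0
```

Run:
```python
from h import *
p,d,P,m=shot("w13");rects(P,d,142,165)
```

```text
tcp [494.5 -91.1 274.3] [ 3.141e+00 -2.000e-03  5.000e-03] t 27.7333 F [-0.5 -0.5 -0. ] gap 47.2
px [319.  28.] 636 ctr [625.9 -89.2] size [15.3 22. ] ang 89.2 z 153.5
px [127.  47.] 769 ctr [610.8  64. ] size [16.  22.4] ang 88.9 z 153.3
px [534.  69.] 737 ctr [ 596.6 -264.6] size [22.5 17.3] ang 4.0 z 152.9
```

View pics/w13.png

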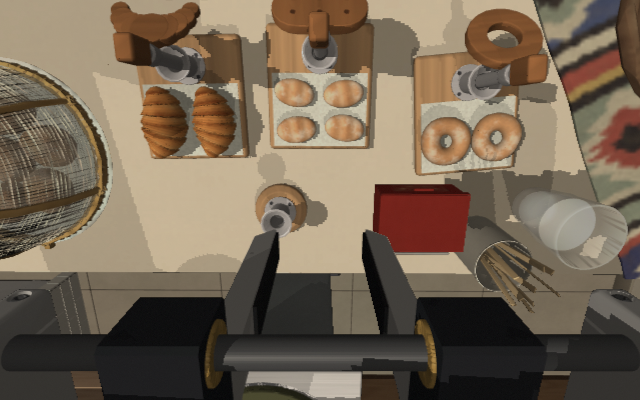

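All three signs are seated (block tops about 153 mm) and square: crescent at (125,47), oval at (319,28), ring at (534,69). The spare is empty at (275,215), and the tin and glass are untouched.

```bash
python3 -c "
from cell import manip
print(manip.sign_off())"
```

```text
the job is handed in; nothing more can be done
None
```

Handed in at about 28 s: by the last wrist view all three signs are fully home and square in their matching boards, the spare holder is empty, and the glass and tin look undisturbed; the sign-off returned no verdict.

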